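# Load the laundry caddy and hold it level above its drip tray

## Robot

A 6-joint arm with a two-finger parallel gripper is mounted at the origin on the work surface. World frame = base frame: x ahead of the robot, y to its left, z up, the work surface at z = 0. Lengths are in m, angles in rad, forces in N, time in s.
With the tool pointing down it reaches from about 0.25 to 0.775 m from the base axis. Payload 4 kg.
Tool frame: the origin (TCP) lies where the fingers leave the gripper's body, on its centre line; the fingertips stand 97 mm ahead of it and the grasp point (between the pads) lies 78 mm ahead of it; z points along the fingers, x is the direction in which the jaws open and shut, and the axes are right-handed (so a half turn about z gives the same grasp; the last joint's range is limited). The gripper opens to 94 mm and grips with 3 to 60 N. Pads are 16 mm wide; open, the fingers measure 119 mm over their backs; the gripper's body (75 mm by 177 mm) begins 78 mm behind the grasp point.
Start: joints at [-1.233, 0.087, 1.371, -0, 1.684, -0.103], TCP at [0.235, -0.497, 0.303] pointing down, gripper open.
Joint ranges: [-3.1, 3.1], [-0.76, 2.03], [0.27, 2.55], [-1.08, 4.22], [0.17, 2.65], [-2.57, 2.57]. Speed limits (rad/s): [2.79, 2.79, 3.14, 3.14, 3.14, 3.14].

## Interface

Orientations are given as [roll, pitch, yaw] about the fixed x, y, z axes, in that order (R = Rz(yaw) Ry(pitch) Rx(roll)).
In Python, from bench import * gives the robot as it stands.
- The arm moves only by the tool jog_arm, never from a script. Its argument "moves" is a list of rows, each a list of 7 numbers: the turn, a rotation vector about the world's x, y, z in rad, then the shift along the world's x, y, z in mm, then the finger opening in mm, from 0 to 94. In form: [[rx, ry, rz, tx, ty, tz, fingers], ...]. A call has 1 to 12 rows; each row shifts and turns the commanded pose from where the row before left it; what a row does not reach is not made up. A row lasts 1/8 s, in which the tool goes at most 62.5 mm and 10.7 degrees, less where a joint would pass 70% of its speed; a pose out of reach is approached as far as the arm can. A call is refused whole if a number of a shift passes 62.5 or a number of a turn 0.188, either way. A call with a gripper value outside its range is refused whole. The fingers move at their own pace and stop on an object; the grip force is fixed at half the most. Time passes only in rows, so rows that do not move let the fingers close. It gives the time, the measured TCP pose, the force and the opening at its end, in the units of the state.
- get_obs(): the state, without advancing time (a new reading comes with each control period).
- snapshot(name): name is "side" or "top" or "wrist"; returns the picture (480x640x3 uint8, red, green, blue); there is no depth.
- get_calibration(name): a dict with "camera_matrix" (3x3 intrinsics, pixels), "k1" (the pictures are not rectified: a ray, as slopes to the right and down, at radius r is drawn at 1 + k1 r^2 times it, then the intrinsics apply), "R" (3x3) and "t" (3): a world point X has camera coordinates R X + t. Camera axes: x right, y down, z forward; pixel columns grow to the right and rows downward; lengths in m; the calibration is good to about 2 mm. A picture is of the moment at which its call begins: read the wrist's pose just before it. get_calibration takes no time and is no camera call; for the wrist camera it gives the pose at the moment of the call.
- close_job(): hands the job in, once; it reports no verdict.
Trained networks look in the newest picture that a camera, given by its name, has taken for a name from the list of things; names that differ only in an ending like _2 or _b are one class to them, and where a whole thing is asked for, a point or a joint stands for the part that bears it (a point fixed in the world has none). Each returns a list of dicts, best first, with "conf" (0 to 1); they miss things now and then, are a little off and sometimes report something else, mostly with a low value. They report only what shows in the picture. A call takes as long as a camera call. They do not tell look-alikes from the thing itself.
- look_for(label, camera): "bbox" ([left, top, right, bottom] in pixels, round what is visible of it).
The state is a dict: "time": time; "joint_positions": joint angles; "qvel": joint speeds; "joint_torque": joint torques, N m; "tool_pos": TCP position; "ee_rot": TCP orientation; "wrist_force": force on the tool from outside, world axes, zero at the start; "wrist_torque": the same for the moment, N m; "width": finger opening in m.
Only numpy, scipy, OpenCV 4.12 (cv2) and the standard library are available. Lean on these libraries where they do the work, as an engineer would, in place of code of your own. Each camera call takes 0.05 s, during which the arm holds its last target.

## Task

Stand the loose white bottle upright in the empty end compartment of the dark grey carry caddy, without dropping it, and let go of it. Then take the caddy by its handle, lift it with both bottles straight up out of the drip tray until its underside is about 10 cm above the bench (so that the tray can be wiped), and hold it there still and level for three seconds; finish while still holding it up. Keep the bottles and the caddy upright all the while and leave the tub, the jug and the brush where they are.

Things in the scene. Friction and masses are not known exactly. Their poses are not given: they have to be found in the camera images.
- bottle_center (a point): loose white plastic bottle standing upright on the bench, 150 mm tall: round body 52 mm in diameter up to 82 mm above its foot, tapering to a round dark grey cap 32 mm in diameter that spans 108 to 150 mm above the foot (good to grip). Point on its axis, 75 mm above the foot; z up. 0.17 to 0.33 kg.
- bottle_in_center (a point): second bottle of the same shape, size and weight range, which already stands in one end compartment of the caddy and stays there. Point on its axis, half-way up (75 mm above its foot); z is its upward axis.
- bottle: same loose bottle; origin at the centre of its foot, z up its axis.
- bottle_in: same second bottle; origin at the centre of its foot, z up its axis.
- caddy: dark grey plastic carry caddy, loose in the drip tray, 0.18 to 0.33 kg empty, any yaw. Origin: centre of its underside; x across, y along its row of three compartments, z up. Outside 84 (x) by 208 (y) mm, walls 4 mm thick, 60 mm high, floor 5 mm. End compartments 76 (x) by 66 (y) mm inside, centred at y = +67 (second bottle) and -67 mm (empty). Handle posts at y = +-32 mm.
- caddy_handle (a point): centre of the caddy's handle bar, 149 mm above the caddy's underside, axes as the caddy's. The bar is 14 mm thick (x), 72 mm long (y) and 16 mm high (141 to 157 mm above the underside); the space under it is open, 56 mm between the posts.
- caddy_empty_cell (a point): centre of the floor of the empty end compartment, 5 mm above the caddy's underside: the bottle's foot goes here. Axes as the caddy's.
- tray: aluminium drip tray fixed to the bench, 165 mm (x) by 265 mm (y), rim 14 mm high, floor 4 mm thick. Origin at the centre of its underside (bench height), y along its length.
- tub_center (a point): bystander: squat white plastic tub with a lid, 78 mm in diameter, 66 mm tall, on the bench. Point at its centre, 33 mm up.
- jug_center (a point): bystander: clear plastic measuring jug with a side handle, 90 mm in diameter, 100 mm tall, on the bench to one side. Point on its axis, 50 mm up.
- brush_center (a point): bystander: scrubbing brush lying on its bristles, wooden back, 150 by 50 by 40 mm, on the bench to one side. Point at its centre, 20 mm up.
Mind the look-alikes: they are no part of the job. Leave any purple look-alike of the bottle alone.

How it is judged:
On the way, in this order (a step that is already met when the one before it is completed fails the run):
1. both bottles stand upright in their end compartments, the caddy still in the tray, and the gripper has let go of the bottle (x of bottle_center in the frame of caddy between -0.02 and 0.02 m and y of bottle_center in the frame of caddy between -0.081 and -0.053 m and z of bottle_center in the frame of caddy between 0.072 and 0.088 m and angle between the z axis of each of bottle_center, bottle_in_center and the z axis of caddy, either way round below 0.2 rad and x of bottle_in_center in the frame of caddy between -0.02 and 0.02 m and y of bottle_in_center in the frame of caddy between 0.053 and 0.081 m and z of bottle_in_center in the frame of caddy between 0.072 and 0.088 m and height (world z) of caddy_handle below 0.165 m and contact force between the fingers and bottle below 0.05 N and linear speed of bottle below 0.03 m/s), for 0.2 s.
2. the caddy is held up by its handle with both bottles, still and level, clear of the tray, for 2 s (x of bottle_center in the frame of caddy between -0.02 and 0.02 m and y of bottle_center in the frame of caddy between -0.081 and -0.053 m and z of bottle_center in the frame of caddy between 0.072 and 0.088 m and angle between the z axis of each of bottle_center, bottle_in_center and the z axis of caddy, either way round below 0.2 rad and x of bottle_in_center in the frame of caddy between -0.02 and 0.02 m and y of bottle_in_center in the frame of caddy between 0.053 and 0.081 m and z of bottle_in_center in the frame of caddy between 0.072 and 0.088 m and height (world z) of caddy_handle between 0.205 and 0.33 m and angle between caddy_handle's own z axis and vertical below 0.12 rad and horizontal distance between caddy_handle and tray below 0.1 m and linear speed of caddy below 0.02 m/s and angular speed of caddy below 0.1 rad/s and contact force between the fingers and caddy above 1 N and contact force between caddy and tray below 0.05 N and contact force between the fingers and bottle below 0.05 N and contact force between the fingers and bottle_in below 0.05 N), for 2 s.
At the end, for the whole second after the job is handed in: Held by the gripper alone: caddy over the tray (within 100 mm), underside 56 to 181 mm above the bench, tilt under 0.12 rad, slower than 0.02 m/s and 0.1 rad/s, both bottles on the floors of their end compartments (14 mm along, 20 mm across, 0.2 rad), gripper not touching them (all of step 2); the arm keeps its last pose, push and grip.
It fails at once if a bystander (tub, jug or brush) is moved by more than 30 mm (distance of any of tub_center, jug_center, brush_center from where it was at the start of the episode above 0.03 m).
It fails at once if a bottle or the caddy is tipped by more than about 30 degrees (angle between any of caddy_handle, bottle_center, bottle_in_center's own z axis and vertical above 0.52 rad).
It fails at once if the bottle is dropped (falls freely faster than 0.6 m/s) (linear speed of bottle above 0.6 m/s and contact force between each of the arm, the fingers and bottle below 0.05 N and contact force between the fingers and caddy below 0.05 N).
It fails at once if the caddy is lifted before the bottle is in it (height (world z) of caddy_handle above 0.185 m and horizontal distance between bottle_center and caddy_empty_cell above 0.035 m).
It also fails if it takes over 61 s, if anything falls off the work surface, if the arm or the gripper's body presses on something with over 40 N, if the wrist force passes 120 N, or if a joint passes its speed limit or range.

## Working session

There is one attempt and no reset: what is moved stays moved. The work goes in short steps, Python scripts to look and compute and a tool call to move; the robot and the scene stay as the last step left them, time stands still between calls to the robot, and variables do not carry over. Pictures are saved under pics/ and viewed, and the job is handed in when it is done.

Besides the shell and the picture viewer there is one more tool, called by a JSON object that holds its "method" and its "body". jog_arm: Moves the arm, as the interface text tells. Its arguments: {"type":"object","properties":{"moves":{"type":"array","items":{"type":"array","items":{"type":"number"}}}},"required":["moves"]}

```bash
mkdir -p pics
python3 - <<'E'
from bench import *
import cv2
for n in ["side","top","wrist"]:
    im=snapshot(n); cv2.imwrite(f"pics/{n}0.png",im[:,:,::-1])
    c=get_calibration(n); print(n,c)
    for l in ["bottle","bottle_in","caddy","caddy_handle","tray","tub_center","jug_center","brush_center"]:
        print(l,[(d['conf'],[round(v) for v in d['bbox']]) for d in look_for(l,n)][:4])
print(get_obs())
E
```

```text
side {'camera_matrix': array([[487.81859474,   0.        , 315.51488759],
       [  0.        , 487.81859474, 234.87546203],
       [  0.        ,   0.        ,   1.        ]]), 'k1': -0.03307817661127343, 'R': array([[-0.84133122, -0.54049131,  0.00556028],
       [-0.29638218,  0.45269845, -0.84096476],
       [ 0.45201701, -0.70917787, -0.54106133]]), 't': array([0.45933329, 0.27088888, 1.00318379])}
bottle [(0.97, [386, 187, 407, 244]), (0.96, [406, 178, 422, 226])]
bottle_in [(0.9, [280, 206, 301, 249])]
caddy [(0.86, [270, 212, 354, 269])]
caddy_handle []
tray [(0.65, [261, 242, 366, 282])]
tub_center [(0.87, [252, 328, 296, 379])]
jug_center [(0.69, [387, 186, 405, 240]), (0.58, [163, 284, 213, 348])]
brush_center []
top {'camera_matrix': array([[516.03568104,   0.        , 315.88553184],
       [  0.        , 516.03568104, 240.7723278 ],
       [  0.        ,   0.        ,   1.        ]]), 'k1': 0.0316517193757597, 'R': array([[-3.52151418e-03, -9.99993772e-01, -2.34914846e-04],
       [-9.87939863e-01,  3.51543052e-03, -1.54798157e-01],
       [ 1.54798019e-01, -3.13042164e-
[... 1066 characters left out ...]
]
{'time': 1.35, 'joint_positions': array([-1.23309138e+00,  8.72126899e-02,  1.37069448e+00, -4.02388968e-05,
        1.68359157e+00, -1.03074421e-01]), 'qvel': array([-2.32654623e-03,  4.90787497e-04,  7.78116897e-04,  1.42920805e-05,
       -2.44647530e-04, -2.69692453e-05]), 'joint_torque': array([-3.45233320e-04, -3.40042913e+01, -3.02591658e+01,  7.17388932e-02,
        2.36748758e-02,  1.07535629e-05]), 'tool_pos': array([ 0.23465849, -0.49744438,  0.30270174]), 'ee_rot': array([ 3.14154322e+00, -8.92998117e-05, -1.13002149e+00]), 'wrist_force': array([ 0.2328556 ,  0.03878079, -0.52650051]), 'wrist_torque': array([-0.01926629,  0.03297247,  0.0131113 ]), 'width': 0.09387488248850995}
```

View pics/side0.png

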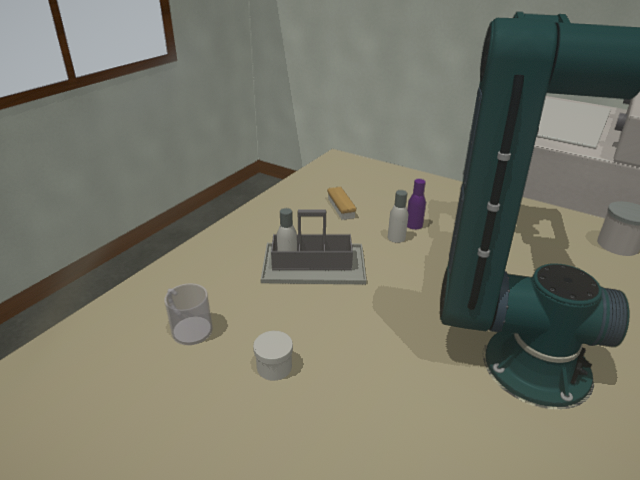

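View pics/top0.png

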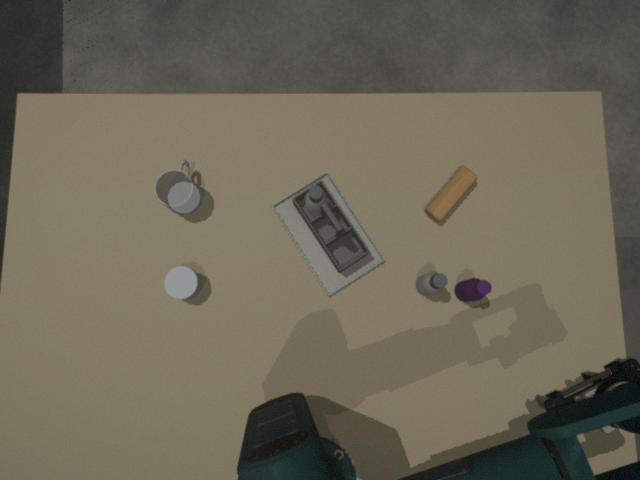

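Run:
```python
import cv2
a=cv2.imread("pics/top0.png")[165:305,260:500]; cv2.imwrite("pics/top0z.png",cv2.resize(a,None,fx=3.3,fy=3.3,interpolation=cv2.INTER_CUBIC))
a=cv2.imread("pics/side0.png")[170:290,255:435]; cv2.imwrite("pics/side0z.png",cv2.resize(a,None,fx=4,fy=4,interpolation=cv2.INTER_CUBIC))
```

```text
(no output)
```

View pics/top0z.png

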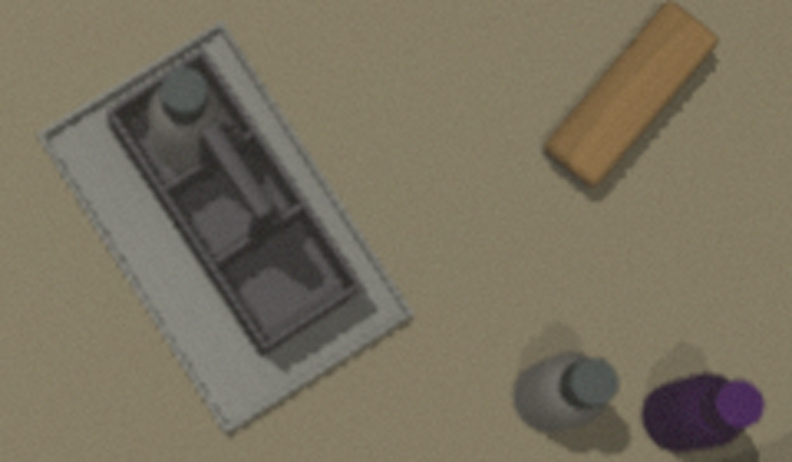

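View pics/side0z.png

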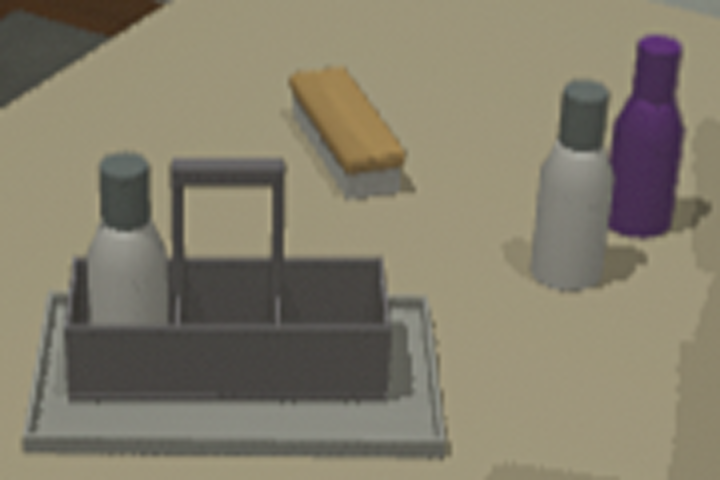

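```bash
cat > h.py <<'E'
import numpy as np
from bench import *
def proj(n,X,c=None):
    c=c or get_calibration(n); p=np.atleast_2d(X)@c['R'].T+c['t']; s=p[:,:2]/p[:,2:]
    r2=(s**2).sum(1,keepdims=True); s=s*(1+c['k1']*r2); K=c['camera_matrix']
    return s*[K[0,0],K[1,1]]+K[:2,2]
from scipy.optimize import least_squares
def onz(n,uv,z,c=None):
    c=c or get_calibration(n)
    f=lambda q:(proj(n,[[q[0],q[1],z]],c)-uv).ravel()
    return least_squares(f,[0.5,0]).x
E
python3 - <<'E'
from h import *
T=lambda a:np.array([260,165])+np.array(a)/3.3
S=lambda a:np.array([255,170])+np.array(a)/4
print("bottle cap top",onz('top',T((593,382)),.15),"side",onz('side',S((586,92)),.15),"foot side",onz('side',S((568,276)),0))
print("purple",onz('top',T((740,403)),.15),onz('side',S((659,45)),.15))
print("in cap top",onz('top',T((184,95)),.159),"side",onz('side',S((126,163)),.159))
for u in [(110,120),(355,290),(265,352)]: print("rim top",onz('top',T(u),.064))
for u in [(68,327),(390,325),(382,260)]: print("rim side",onz('side',S(u),.064))
for u in [(172,160),(285,160)]: print("bar side",onz('side',S(u),.161))
for u in [(42,136),(222,28),(411,320),(230,433)]: print("tray top",onz('top',T(u),.014))
for u in [(182,284),(182,190),(452,195)]: print(onz('top',u,.05))
E
```

```text
bottle cap top [ 0.44864938 -0.28226312] side [ 0.44795262 -0.27730514] foot side [ 0.44672804 -0.27967703]
purple [ 0.43479878 -0.37684348] [ 0.43412143 -0.37172227]
in cap top [ 0.63976581 -0.01613042] side [ 0.64295746 -0.01522455]
rim top [0.64531894 0.03726248]
rim top [ 0.52106169 -0.13705518]
rim top [ 0.4771453  -0.07270036]
rim side [0.65091634 0.04096075]
rim side [ 0.48142073 -0.07252266]
rim side [ 0.52300256 -0.13635156]
bar side [ 0.61906771 -0.03121913]
bar side [ 0.56006654 -0.06993201]
tray top [0.64499608 0.09042712]
tray top [ 0.72817889 -0.04515327]
tray top [ 0.50524011 -0.18293912]
tray top [ 0.42275772 -0.04887842]
[0.45097718 0.29801381]
[0.67743734 0.30626275]
[ 0.6627346 -0.3440718]
```

{"method": "jog_arm", "body": {"moves": [[0,0,0.035,35,36,0,94],[0,0,0.035,45,46,0,94],[0,0,0.035,45,46,0,94],[0,0,0.035,45,45,0,94],[0,0,0,35,36,0,94],[0,0,0,8,8,0,94],[0,0,0,0,0,0,94],[0,0,0,0,0,0,94]]}}

```text
time: 2.35
tool_pos: [0.4435, -0.285, 0.3027]
ee_rot: [3.141, -0.0, -0.992]
wrist_force: [-0.3, -0.3, 0.8]
width: 0.094
```

```bash
cat >> h.py <<'E'
import cv2
def look(n,f,crop=None,z=1):
    o=get_obs(); c=get_calibration(n); im=snapshot(n)[:,:,::-1]
    if crop: im=cv2.resize(im[crop[1]:crop[3],crop[0]:crop[2]],None,fx=z,fy=z,interpolation=cv2.INTER_CUBIC)
    cv2.imwrite(f"pics/{f}.png",im); return o,c
E
python3 - <<'E'
from h import *
import pickle
o,c=look('wrist','w1'); pickle.dump(c,open('w1.pkl','wb'))
print(o['time'],o['tool_pos'],o['ee_rot'],c)
print(proj('wrist',[[.4475,-.28,.15],[.4475,-.28,0],[*o['tool_pos'][:2],.128]],c))
E
```

```text
2.35 [ 0.44346985 -0.28499058  0.30266885] [ 3.14086529e+00 -1.99862259e-04 -9.91792601e-01] {'camera_matrix': array([[429.77299456,   0.        , 319.31294159],
       [  0.        , 429.77299456, 239.66576545],
       [  0.        ,   0.        ,   1.        ]]), 'k1': -0.059619012026191236, 'R': array([[ 5.47275113e-01, -8.36952768e-01,  1.20698799e-04],
       [-8.11134933e-01, -5.30357534e-01,  2.46538043e-01],
       [-2.06276684e-01, -1.35022038e-01, -9.69133107e-01]]), 't': array([-0.48158019,  0.18272398,  0.44470429])}
[[315.2586777  248.83191436]
 [316.75009192 204.70011892]
 [318.76530185 248.84014587]]
```

View pics/w1.png

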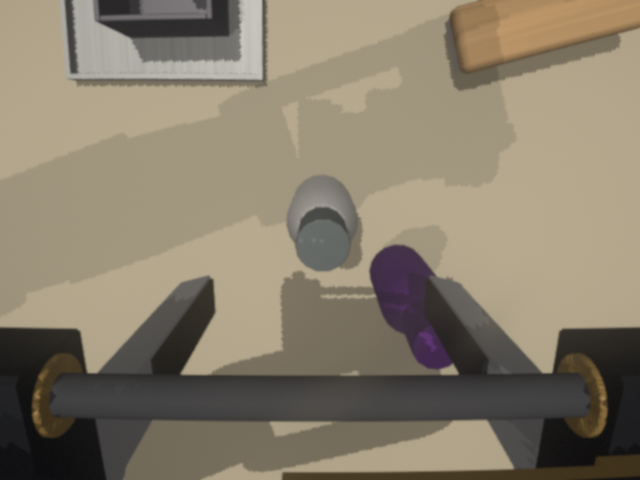

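Run:
```python
from h import *
import pickle
c=pickle.load(open('w1.pkl','rb'))
print(onz('w',[323,244],.15,c),onz('w',[431,347],.15,c))
```

```text
[ 0.45229359 -0.28212762] [ 0.43400793 -0.3730065 ]
```

{"method": "jog_arm", "body": {"moves": [[0,0,0,6,4,-10,94],[0,0,0,0,0,-25,94],[0,0,0,0,0,-30,94],[0,0,0,0,0,-22,94],[0,0,0,0,0,-10,94],[0,0,0,0,0,0,94]]}}

```text
time: 3.15
tool_pos: [0.4499, -0.2799, 0.2049]
ee_rot: [3.141, 0.002, -0.991]
wrist_force: [-0.8, -1.0, 0.5]
width: 0.0936
```

Run:
```python
from h import *
o,c=look('wrist','w2'); print(o['tool_pos'],onz('w',[323,244],.15,c), proj('w',[[.4495,-.281,.15]],c))
look('side','s2',(340,140,460,260),5)
```

```text
[ 0.44990347 -0.2799124   0.20485737] [0.57906542 0.05776913] [[320.66866515 341.80618507]]
```

View pics/w2.png

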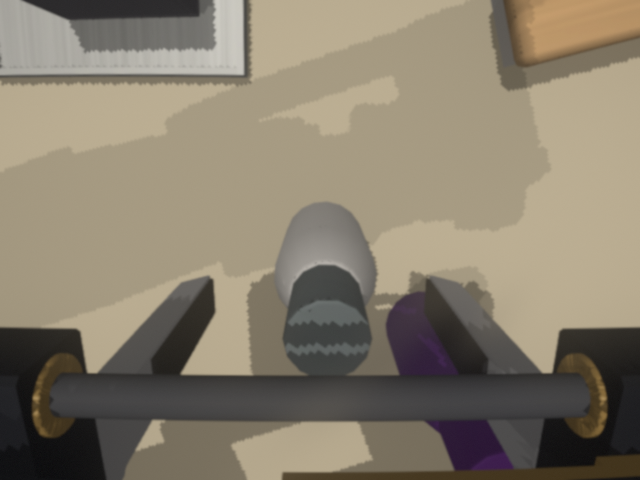

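View pics/s2.png

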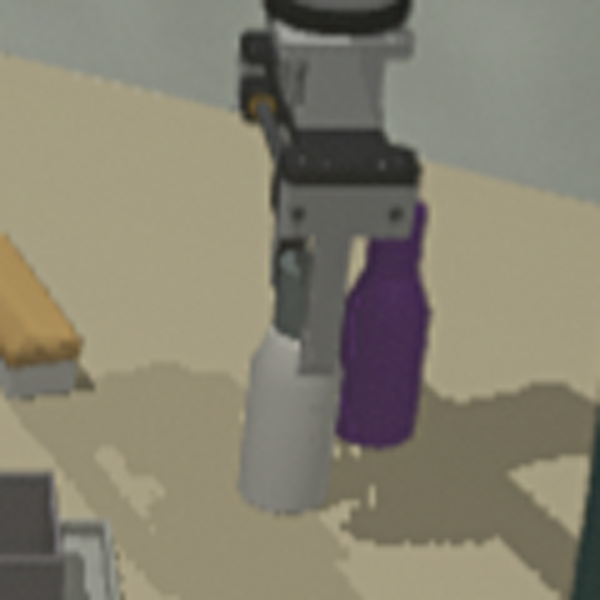

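Run:
```python
from h import *
c=get_calibration('wrist'); print(onz('w',[328,338],.15,c))
```

```text
[ 0.71997247 -0.07300382]
```

```bash
sed -i 's/def onz(n,uv,z,c=None):/def onz(n,uv,z,c=None,g=(0.5,0)):/; s/least_squares(f,\[0.5,0\])/least_squares(f,list(g))/' h.py
python3 - <<'E'
from h import *
c=get_calibration('wrist'); print(onz('w',[328,338],.15,c,(.45,-.28)))
E
```

```text
[ 0.4522662  -0.28339003]
```

{"method": "jog_arm", "body": {"moves": [[0,0,0,2,-3,0,94],[0,0,0,0,0,0,60],[0,0,0,0,0,0,40],[0,0,0,0,0,0,25],[0,0,0,0,0,0,25],[0,0,0,0,0,0,25],[0,0,0,0,0,0,25],[0,0,0,0,0,0,25]]}}

```text
time: 4.25
tool_pos: [0.4522, -0.2828, 0.2056]
ee_rot: [3.142, 0.0, -0.99]
wrist_force: [0.5, -0.2, -0.3]
width: 0.0316
```

{"method": "jog_arm", "body": {"moves": [[0,0,0,0,0,8,25],[0,0,0,0,0,20,25],[0,0,0,0,0,30,25],[0,0,0,0,10,27,25],[0,0,0,5,25,15,25],[0,0,0,7,35,0,25],[0,0,0,7,35,0,25],[0,0,0,5,30,0,25],[0,0,0,3,20,0,25],[0,0,0,0,7,0,25],[0,0,0,0,0,0,25],[0,0,0,0,0,0,25]]}}

```text
time: 5.75
tool_pos: [0.4792, -0.1216, 0.3057]
ee_rot: [3.141, -0.0, -0.991]
wrist_force: [0.4, -1.4, -3.2]
width: 0.0315
```

Run:
```python
from h import *
import pickle
o,c=look('wrist','w3'); pickle.dump(c,open('w3.pkl','wb')); print(o['tool_pos'],o['ee_rot'],o['wrist_force'],o['time'])
look('side','s3',(240,100,420,300),3)
```

```text
[ 0.47915827 -0.12161841  0.30565727] [ 3.14116738e+00 -3.38709702e-04 -9.90953026e-01] [ 0.41125405 -1.40475862 -3.17047568] 5.75
```

View pics/w3.png

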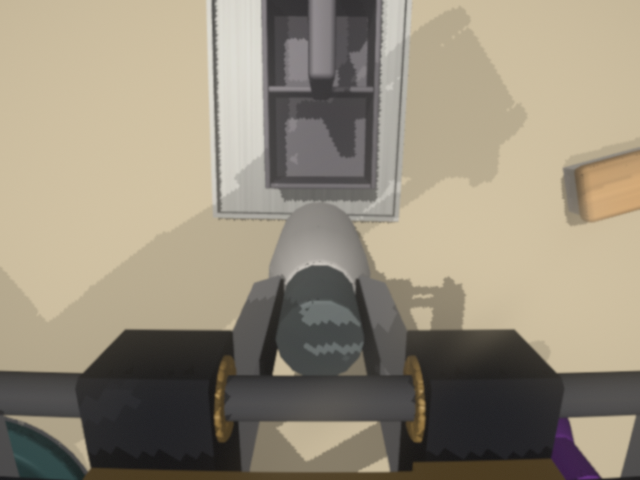

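View pics/s3.png

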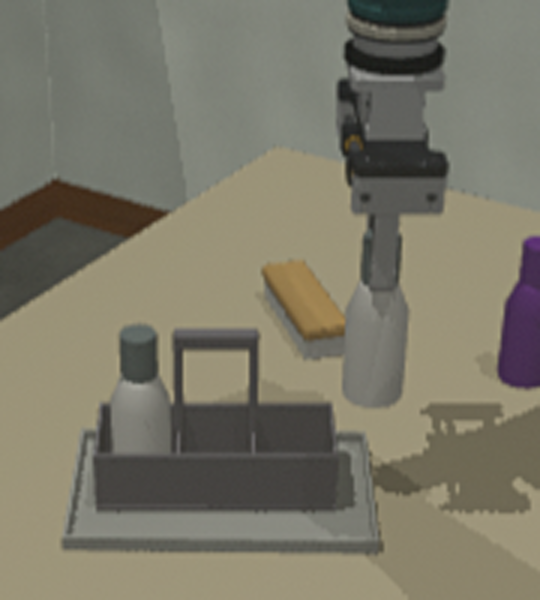

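Run:
```python
import cv2
a=cv2.imread("pics/w3.png")[0:230,200:420]; cv2.imwrite("pics/w3z.png",cv2.resize(a,None,fx=2.6,fy=2.6,interpolation=cv2.INTER_CUBIC))
```

```text
(no output)
```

View pics/w3z.png

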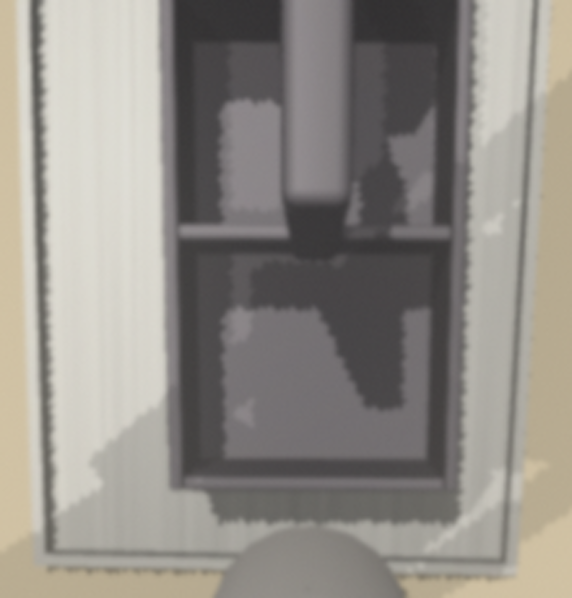

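Run:
```python
from h import *
import pickle
c=pickle.load(open('w3.pkl','rb'))
Z=lambda a:np.array([200,0])+np.array(a)/2.6
from scipy.optimize import least_squares
obj=[(-38,-100,60),(38,-100,60),(-38,-34,60),(38,-34,60),(-42,-104,60),(42,-104,60),(-7,-36,157),(7,-36,157)]
pix=np.array([Z(p) for p in [(184,477),(446,477),(181,241),(452,241),(171,488),(458,488),(283,199),(352,199)]])
O=np.array(obj)/1e3
def tf(q):
    s,co=np.sin(q[2]),np.cos(q[2]); return O@np.array([[co,-s,0],[s,co,0],[0,0,1]]).T+[q[0],q[1],.004]
f=lambda q:(proj('w',tf(q),c)-pix).ravel()
r=least_squares(f,[.585,-.05,-.99]); print(r.x,r.fun.reshape(-1,2).round(1))
q=r.x; s,co=np.sin(q[2]),np.cos(q[2])
print("cell",q[:2]+.067*np.array([s,-co]))
# bottle cap centre at z= foot+.15
print(onz('w',[321,330],.25,c,(.48,-.12)), proj('w',[[.4792,-.1216,.2535]],c))
```

```text
[ 0.59192204 -0.05002434 -0.99226058] [[ 0.1 -1.1]
 [-0.1 -0.9]
 [-0.8 -1.4]
 [ 0.1 -1.3]
 [-0.  -0. ]
 [ 0.3  0.2]
 [-0.5  1.5]
 [ 0.8  1.6]]
cell [ 0.53582534 -0.08665985]
[ 0.48238813 -0.12061564] [[318.37440381 342.91826355]]
```

{"method": "jog_arm", "body": {"moves": [[0,0,0,10,6,0,25],[0,0,0,18,12,0,25],[0,0,0,16,10,0,25],[0,0,0,9,6,-8,25],[0,0,0,0,0,-12,25],[0,0,0,0,0,-5,25],[0,0,0,0,0,0,25],[0,0,0,0,0,0,25]]}}

```text
time: 6.85
tool_pos: [0.5321, -0.0872, 0.2811]
ee_rot: [-3.141, -0.001, -0.991]
wrist_force: [0.9, 0.4, -2.3]
width: 0.0315
```

Run:
```python
from h import *
import pickle
o,c=look('wrist','w4'); print(o['tool_pos'],o['ee_rot'],o['wrist_force'],o['time'])
look('side','s4',(250,150,370,290),4)
look('top','t4',(260,165,400,305),4)
```

```text
[ 0.53210564 -0.08718795  0.28113632] [-3.14116115e+00 -6.77658065e-04 -9.90575963e-01] [ 0.89186469  0.43283433 -2.34053982] 6.85
```

View pics/w4.png

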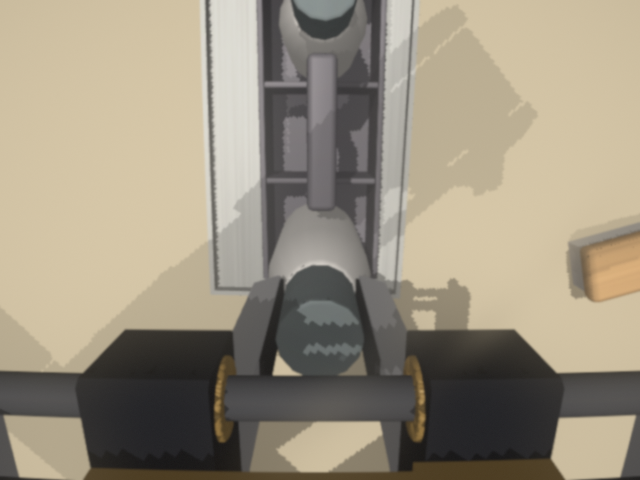

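View pics/s4.png

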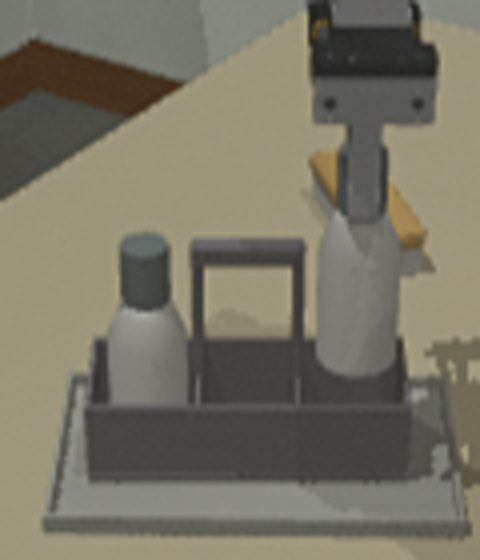

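View pics/t4.png

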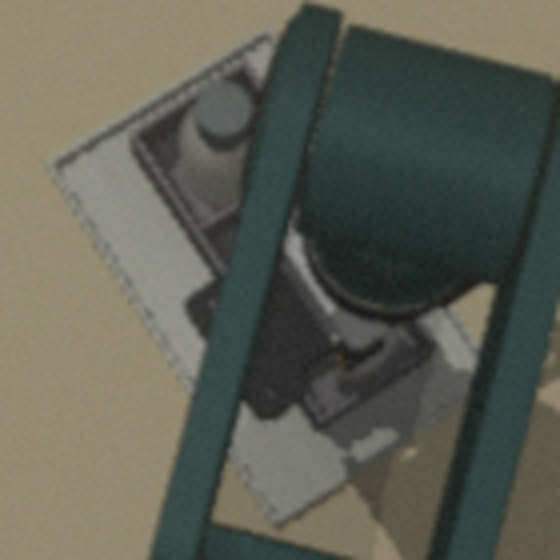

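Run:
```python
from h import *
S=lambda a:np.array([250,150])+np.array(a)/4
obj=np.array([(-42,-104,60),(42,-104,60),(-42,104,60),(-42,-104,0),(-42,104,0),(-7,36,157),(-7,-36,157)])/1e3
pix=np.array([S(p) for p in [(410,407),(404,339),(86,408),(408,479),(90,479),(192,246),(304,246)]])
def tf(q,O=obj):
    s,co=np.sin(q[2]),np.cos(q[2]); return O@np.array([[co,-s,0],[s,co,0],[0,0,1]]).T+[q[0],q[1],.004]
r=least_squares(lambda q:(proj('side',tf(q))-pix).ravel(),[.585,-.05,-.99]); print(r.x,(r.fun*4).reshape(-1,2).round(1))
q=r.x
def inv(p): 
    d=np.array(p)-q[:2]; s,co=np.sin(q[2]),np.cos(q[2]); return np.array([co*d[0]+s*d[1],-s*d[0]+co*d[1]])
# bottle silhouette fit: left/right edges at rows; foot rim bottom
for x,y in [(.532,-.087)]: pass
a=np.linspace(0,6.28,40)
def sil(p,z,rad): 
    P=np.c_[p[0]+rad*np.cos(a),p[1]+rad*np.sin(a),0*a+z]; u=(proj('side',P)-[250,150])*4; return [u[:,0].min(),u[:,0].max(),u[:,1].max()]
r2=least_squares(lambda p:np.array(sil(p,.0755,.026))-[316,398,376],[.532,-.087]); print(r2.x,r2.fun,inv(r2.x))
```

```text
[ 0.58943676 -0.05065063 -0.99679432] [[ 2.4 -0.5]
 [-0.1 -3.9]
 [-2.  -2.4]
 [ 0.   3.4]
 [-1.9  2.5]
 [-1.2 -0.6]
 [ 2.6 -0.2]]
[ 0.53105766 -0.08997227] [ 0.97532888 -0.97460224  0.05933826] [ 0.00132007 -0.07037448]
```

{"method": "jog_arm", "body": {"moves": [[0,0,0,2,1,0,25],[0,0,0,0,0,-12,25],[0,0,0,0,0,-15,25],[0,0,0,0,0,-15,25],[0,0,0,0,0,-12,25],[0,0,0,0,0,-7,25],[0,0,0,0,0,-3,25],[0,0,0,0,0,0,25],[0,0,0,0,0,0,25]]}}

```text
time: 8.12
tool_pos: [0.5346, -0.086, 0.2174]
ee_rot: [-3.141, -0.001, -0.99]
wrist_force: [0.4, 0.4, -3.0]
width: 0.0316
```

Run:
```python
from h import *
o,c=look('side','s5',(250,150,370,290),4); print(o['tool_pos'],o['wrist_force'])
```

```text
[ 0.53456065 -0.08596693  0.21738936] [ 0.35153525  0.41352832 -2.96656568]
```

View pics/s5.png

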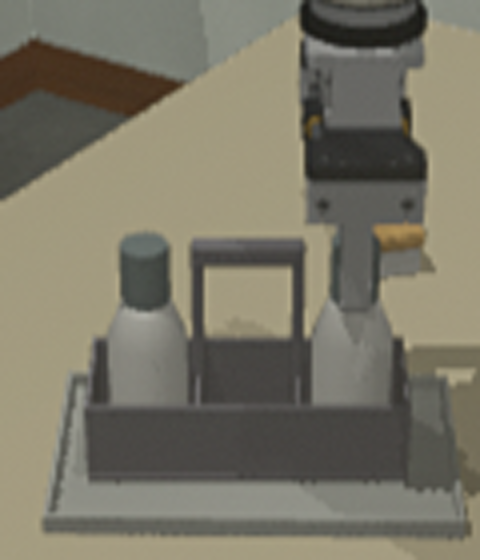

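{"method": "jog_arm", "body": {"moves": [[0,0,0,0,0,-1.5,25],[0,0,0,0,0,-1,25],[0,0,0,0,0,-0.5,25],[0,0,0,0,0,0,25],[0,0,0,0,0,0,25]]}}

```text
time: 8.8
tool_pos: [0.5344, -0.0859, 0.2146]
ee_rot: [-3.141, -0.001, -0.99]
wrist_force: [-1.9, 0.6, 4.7]
width: 0.0315
```

{"method": "jog_arm", "body": {"moves": [[0,0,0,0,0,0,36],[0,0,0,0,0,0,42],[0,0,0,0,0,0,60],[0,0,0,0,0,0,80],[0,0,0,0,0,0,80],[0,0,0,0,0,0,80]]}}

```text
time: 9.55
tool_pos: [0.5343, -0.0859, 0.2137]
ee_rot: [3.142, -0.0, -0.99]
wrist_force: [0.5, 0.1, 0.7]
width: 0.0776
```

Run:
```python
from h import *
o,c=look('side','s6',(250,150,370,290),4); print(o['tool_pos'],o['wrist_force'])
look('wrist','w6')
```

```text
[ 0.53427745 -0.08589789  0.21368684] [0.54225842 0.06712481 0.69164663]
```

View pics/s6.png

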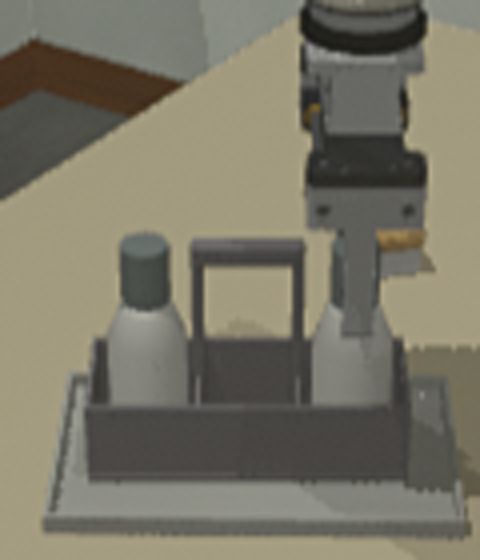

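View pics/w6.png

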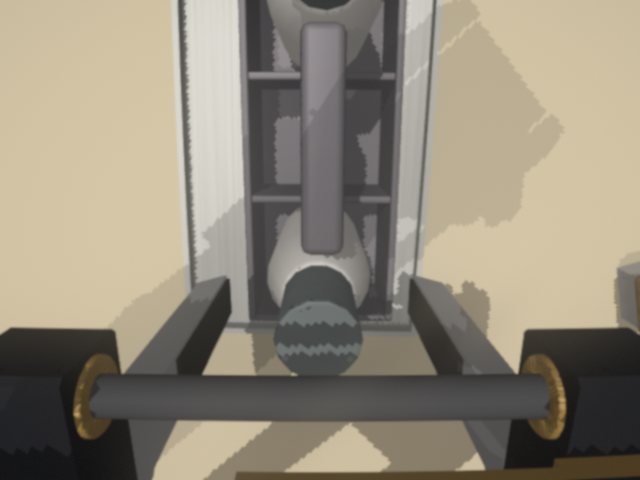

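{"method": "jog_arm", "body": {"moves": [[0,0,0,0,0,15,80],[0,0,0,0,0,30,80],[0,0,0,0,0,25,80],[0,0,0,12,8,0,80],[0,0,0,18,11,0,80],[0,0,0,16,10,0,80],[0,0,0,10,6,0,80],[0,0,0,0,0,0,80],[0,0,0,0,0,0,80]]}}

```text
time: 10.78
tool_pos: [0.5901, -0.051, 0.2835]
ee_rot: [3.141, 0.0, -0.99]
wrist_force: [-0.2, 0.4, -0.5]
width: 0.0797
```

Run:
```python
from h import *
import pickle
o,c=look('wrist','w7'); pickle.dump(c,open('w7.pkl','wb')); print(o['tool_pos'],o['ee_rot'],o['wrist_force'])
```

```text
[ 0.5900845  -0.05099345  0.28346134] [ 3.14088716e+00  1.92262280e-04 -9.90071583e-01] [-0.24071591  0.43814031 -0.45838529]
```

View pics/w7.png

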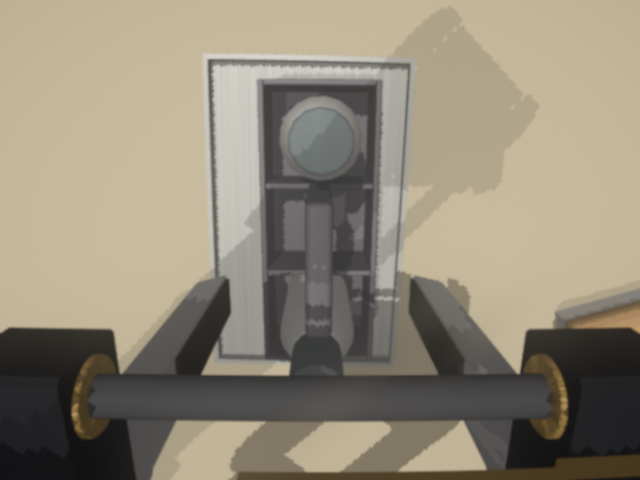

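Run:
```python
from h import *
import pickle
c=pickle.load(open('w7.pkl','rb'))
a=onz('w',[319,191],.161,c,(.6,-.04));b=onz('w',[318,337],.161,c,(.58,-.06)); print(a,b,np.linalg.norm(a-b),(a+b)/2)
obj=np.array([(-42,104,60),(42,104,60),(-42,34,60),(42,34,60),(-42,-34,60),(42,-34,60)])/1e3
pix=np.array([(258,80),(382,80),(264,185),(380,185),(264,270),(375,271)],float)
print(onz('w',(259,80),.064,c,(.6,-.04)),onz('w',(381,80),.064,c,(.6,-.04)), onz('w',(322,140),.159,c,(.6,-.04)))
```

```text
[ 0.6263805  -0.02733607] [ 0.56174131 -0.06911851] 0.07696749945939099 [ 0.5940609  -0.04822729]
[0.65576081 0.04014388] [ 0.70062492 -0.02819939] [ 0.64718472 -0.01537854]
```

{"method": "jog_arm", "body": {"moves": [[0,0,0,1,1,-10,80],[0,0,0,0,0,-20,80],[0,0,0,0,0,-16,80],[0,0,0,0,0,-8,80],[0,0,0,0,0,0,60],[0,0,0,0,0,0,40],[0,0,0,0,0,0,20],[0,0,0,0,0,0,0],[0,0,0,0,0,0,0],[0,0,0,0,0,0,0],[0,0,0,0,0,0,0],[0,0,0,0,0,0,0]]}}

```text
time: 12.32
tool_pos: [0.5912, -0.0497, 0.2297]
ee_rot: [3.142, 0.0, -0.99]
wrist_force: [-0.4, 0.7, 0.4]
width: 0.0135
```

Run:
```python
from h import *
o,c=look('side','s8',(250,150,370,290),4); print(o['tool_pos'],o['wrist_force'],o['wrist_torque'])
look('wrist','w8')
```

```text
[ 0.5911762  -0.04972933  0.22966564] [-0.41062455  0.6991689   0.41553559] [ 0.09876585  0.05730636 -0.11247413]
```

View pics/s8.png

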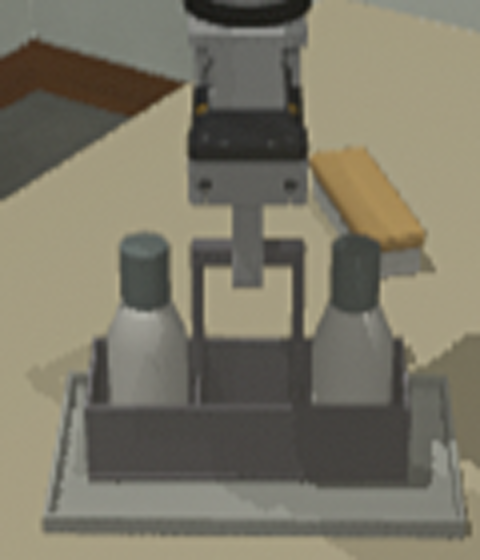

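View pics/w8.png

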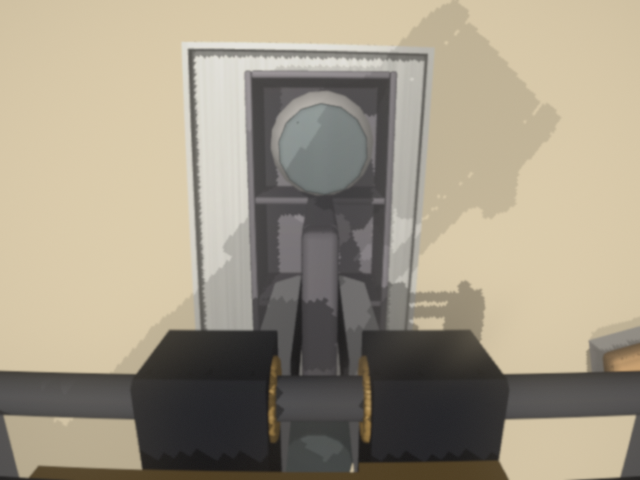

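{"method": "jog_arm", "body": {"moves": [[0,0,0,0,0,3,0],[0,0,0,0,0,5,0],[0,0,0,0,0,8,0],[0,0,0,0,0,6,0],[0,0,0,0,0,3,0],[0,0,0,0,0,0,0],[0,0,0,0,0,0,0]]}}

```text
time: 13.3
tool_pos: [0.5912, -0.0499, 0.2544]
ee_rot: [3.141, 0.0, -0.99]
wrist_force: [-0.3, 0.2, -6.8]
width: 0.0142
```

Run:
```python
from h import *
o,c=look('side','s9',(250,130,370,280),4); print(o['tool_pos'],o['wrist_force'],o['wrist_torque'])
```

```text
[ 0.59115288 -0.04987547  0.25441753] [-0.25160181  0.18173276 -6.77907785] [ 0.00158919 -0.01737327  0.00464311]
```

View pics/s9.png

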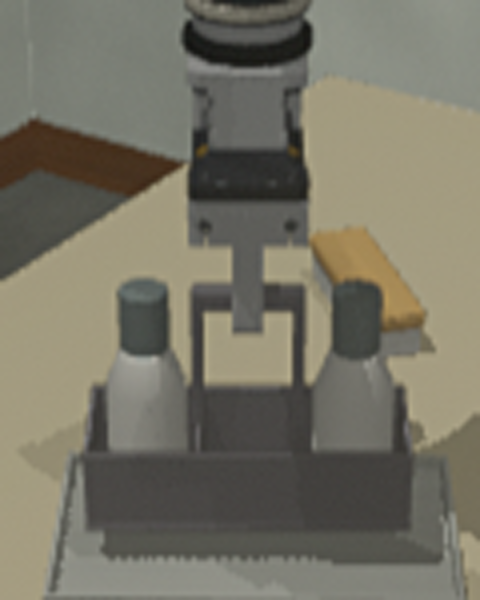

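{"method": "jog_arm", "body": {"moves": [[0,0,0,0,0,4,0],[0,0,0,0,0,9,0],[0,0,0,0,0,14,0],[0,0,0,0,0,16,0],[0,0,0,0,0,14,0],[0,0,0,0,0,9,0],[0,0,0,0,0,5,0],[0,0,0,0,0,0,0],[0,0,0,0,0,0,0],[0,0,0,0,0,0,0],[0,0,0,0,0,0,0],[0,0,0,0,0,0,0]]}}

```text
time: 14.85
tool_pos: [0.5912, -0.0499, 0.3255]
ee_rot: [3.141, 0.0, -0.99]
wrist_force: [-0.4, 0.3, -6.7]
width: 0.014
```

Run:
```python
from h import *
o,c=look('side','s10',(240,90,380,290),3); print(o['tool_pos'],o['ee_rot'],o['wrist_force'],o['wrist_torque'])
```

```text
[ 0.59123842 -0.04989573  0.32554851] [ 3.14137030e+00  6.23980918e-05 -9.89979542e-01] [-0.43141178  0.32333641 -6.70606061] [ 0.04895104 -0.04950589  0.07817838]
```

View pics/s10.png

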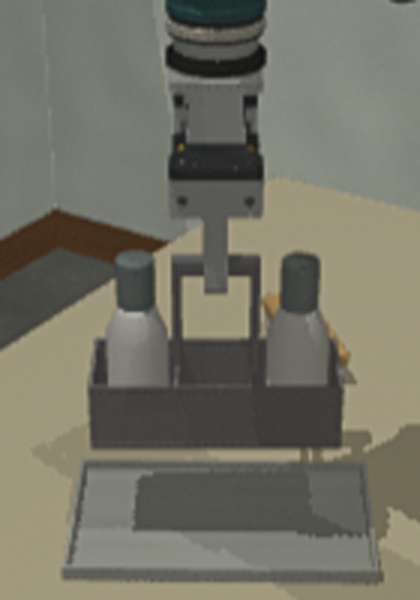

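{"method": "jog_arm", "body": {"moves": [[0,0,0,0,0,0,0],[0,0,0,0,0,0,0],[0,0,0,0,0,0,0],[0,0,0,0,0,0,0],[0,0,0,0,0,0,0],[0,0,0,0,0,0,0],[0,0,0,0,0,0,0],[0,0,0,0,0,0,0],[0,0,0,0,0,0,0],[0,0,0,0,0,0,0],[0,0,0,0,0,0,0],[0,0,0,0,0,0,0]]}}

```text
time: 16.4
tool_pos: [0.5913, -0.0499, 0.3257]
ee_rot: [3.142, -0.0, -0.99]
wrist_force: [-0.0, -0.1, -7.0]
width: 0.0138
```

{"method": "jog_arm", "body": {"moves": [[0,0,0,0,0,0,0],[0,0,0,0,0,0,0],[0,0,0,0,0,0,0],[0,0,0,0,0,0,0],[0,0,0,0,0,0,0],[0,0,0,0,0,0,0],[0,0,0,0,0,0,0],[0,0,0,0,0,0,0],[0,0,0,0,0,0,0],[0,0,0,0,0,0,0],[0,0,0,0,0,0,0],[0,0,0,0,0,0,0]]}}

```text
time: 17.9
tool_pos: [0.5913, -0.0499, 0.3257]
ee_rot: [-3.142, -0.0, -0.99]
wrist_force: [0.4, -0.5, -7.2]
width: 0.0138
```

Run:
```python
from h import *
o,c=look('side','s11',(240,90,380,290),3); print(o['time'],o['tool_pos'],o['ee_rot'],o['wrist_force'],o['wrist_torque'],abs(o['qvel']).max())
look('wrist','w11')
```

```text
17.9 [ 0.59126969 -0.04988158  0.325714  ] [-3.14157703e+00 -1.17381902e-04 -9.89999125e-01] [ 0.36898876 -0.47305052 -7.24829719] [ 0.02624597 -0.03395517 -0.00738581] 0.001116018366492032
```

View pics/s11.png

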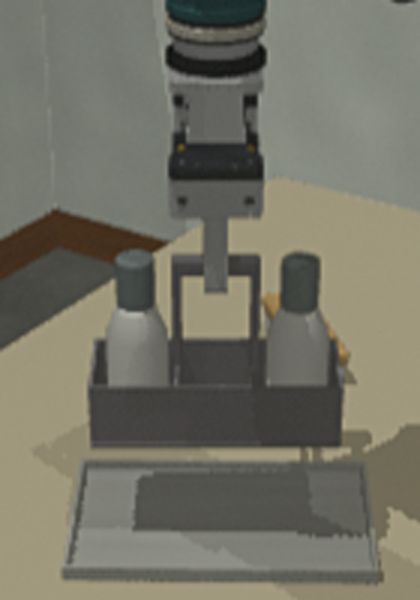

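View pics/w11.png

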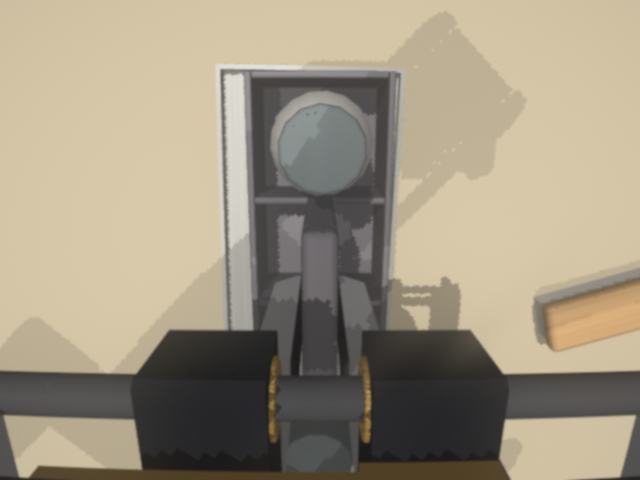

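```bash
python3 -c "
from bench import *
print(close_job())"
```

```text
the job is handed in; nothing more can be done
None
```

The loose white bottle is standing in the empty end compartment. The caddy is held up by its handle with both bottles in it, and I handed the job in at about 18 s. No verdict was reported.

- **Bottle:** I gripped it by the cap (31.6 mm opening), lowered it until it touched the compartment floor, and let go. The push on touching down was about 8 N. The side and wrist pictures showed it upright and clear of the fingers.
- **Lift:** I gripped the handle at its centre (14 mm opening) and raised the caddy 96 mm straight up. Its underside is about 10 cm above the bench, and the wrist carries about 7 N.
- **Hold:** it stayed still for just over 3 s, with joint speeds of about 0.001 rad/s or less at the final reading. The side pictures before and after the hold show no visible change: level, both bottles upright, tray clear below. The wrist picture agrees.
- **Disagreements:** the camera estimates of the caddy's position differed by up to 7 mm along its length. I allowed for this by working from the bottle's position relative to the caddy.
- **Not checked:** I did not measure the tub, jug and brush again at the end. The arm stayed clear of the tub and jug, and the brush looked undisturbed wherever it showed in the pictures.

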